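# Roll the sample tube to the reader's mark

### The arm

A 7-joint arm with a two-finger parallel gripper is mounted at the origin on the work surface. World frame = base frame: x ahead of the robot, y to its left, z up, the work surface at z = 0. Lengths are in m, angles in rad, forces in N, time in s.
With the tool pointing down it reaches from about 0.425 to 0.875 m from the base axis. Payload 4.7 kg.
Tool frame: the origin (TCP) lies at the centre of the arm's flange, where the gripper is bolted on; the fingertips stand 182 mm ahead of it and the grasp point (between the pads) lies 164 mm ahead of it; x points along the fingers, y is the direction in which the jaws open and shut, and the axes are right-handed (so a half turn about x gives the same grasp; the last joint's range is limited). The gripper opens to 87 mm and grips with 3 to 60 N. Pads are 19 mm wide; open, the fingers measure 117 mm over their backs; the gripper's body (75 mm by 190 mm) begins 51 mm behind the grasp point.
Start: joints at [1.314, 0.321, -0.07, 1.45, 0.023, 1.371, -0.057], TCP at [0.174, -0.626, 0.405] pointing down, gripper open.
Joint ranges: [-2.86, 2.86], [-0.3, 2.09], [-1.38, 1.24], [0.06, 2.45], [-1.56, 4.7], [0.09, 2.05], [-2.69, 2.69]. Speed limits (rad/s): [2.57, 2.57, 3.14, 3.14, 3.14, 3.14, 3.14].

### API

Orientations are given as a rotation vector (axis times angle).
In Python, from bench import ctrl gives the robot as it stands.
- The arm moves only by the shell command python3 -m crank 'ROWS' [FORCE]. ROWS is JSON, one flat list of numbers, 7 for each row, row after row: the shift along the tool's x, y, z in mm, then the turn, a rotation vector about the tool's x, y, z in rad, then the finger opening in mm, from 0 to 87. A call has exactly 5 rows; each row shifts and turns the commanded pose from where the row before left it, along the tool's axes as they then stand; what a row does not reach is not made up. A row lasts 1/8 s, in which the tool goes at most 62.5 mm and 10.7 degrees, less where a joint would pass 70% of its speed; a pose out of reach is approached as far as the arm can. A call with a gripper value outside its range is refused whole. The fingers move at their own pace and stop on an object; FORCE is the grip in N (left out, the last holds). Time passes only in rows, so rows that do not move let the fingers close, or fill a call up. It gives the time, the measured TCP pose, the force and the opening at its end, in the units of the state.
- ctrl.get_state(): the state, without advancing time (a new reading comes with each control period).
- ctrl.get_image(name): name is "scene" or "top" or "wrist"; returns the picture (480x640x3 uint8, red, green, blue); there is no depth.
- ctrl.camera_params(name): a dict with "K" (3x3 intrinsics, pixels), "world_to_cam" (4x4, takes a point from world to camera coordinates); the wrist camera has in their place "hand_eye" (4x4, takes a point from camera to tool coordinates, whose origin is the TCP and whose axes are the tool frame's). Camera axes: x right, y down, z forward; pixel columns grow to the right and rows downward; lengths in m; the calibration is good to about 2 mm. A picture is of the moment at which its call begins: read the wrist's pose just before it. camera_params takes no time and is no camera call.
- ctrl.close_job(): hands the job in, once; it reports no verdict.
Trained networks look in the newest picture that a camera, given by its name, has taken for a name from the list of things; names that differ only in an ending like _2 or _b are one class to them, and where a whole thing is asked for, a point or a joint stands for the part that bears it (a point fixed in the world has none). Each returns a list of dicts, best first, with "confidence" (0 to 1); they miss things now and then, are a little off and sometimes report something else, mostly with a low value. They report only what shows in the picture. A call takes as long as a camera call. They do not tell look-alikes from the thing itself.
- ctrl.regions_of(camera, target): "region" (480x640 bool, what is visible of it) and "at" ([column, row] in pixels, amid what is visible of it).
- ctrl.mark_of(camera, target): "at" ([column, row] in pixels: a listed point, or the origin of a listed thing).
The state is a dict: "time": time; "joint_positions": joint angles; "qd": joint speeds; "joint_torque": joint torques, N m; "position": TCP position; "tool_rot": TCP orientation; "ft_force": force on the tool from outside, world axes, zero at the start; "torque": the same for the moment, N m; "grip_width": opening from 0.0 (shut) to 1.0 (fully open).
Only numpy, scipy, OpenCV 4.12 (cv2) and the standard library are available. Lean on these libraries where they do the work, as an engineer would, in place of code of your own. Each camera call takes 0.05 s, during which the arm holds its last target.

### The job

Roll the capped sample tube along the lane by pushing its side, without lifting it, until it meets the reader's sprung pad; keep it pressed there square and gently, with about 6 N (never as much as 10 N), for one second. Then ease off slowly so that the sprung pad does not send it rolling back, and leave the tube lying at rest between the two lines, roughly in the middle of the lane's width. Leave the other things on the counter alone.

Things in the scene. Friction and masses are not known exactly. Their poses are not given: they have to be found in the camera images.
- tube: Loose capped sample tube (clear plastic, paper label, white cap), lying on the lane: a plain cylinder 32 mm in diameter, 115 mm long, 70 to 120 g. Origin at the middle of its length, on its axis, which is its own y axis (cap at +y). It rolls freely with slight rolling resistance (coasts about 60 mm from 0.1 m/s).
- lane: Fixed flat grey plate on the counter, 260 mm long (x), 150 wide (y), 6 thick; the tube rolls along its +x. No side walls. Origin at counter level on the middle line; the plate spans x -160 to +100 mm, z up. At the start the tube lies at x -85 to -25 mm, within 6 mm of the middle line, turned up to 0.12 rad from square.
- mark (a point): Point on the lane's top surface (6 mm above the counter), on its middle line, midway between two thin black lines that cross the lane 24 mm apart; axes as the lane's. It lies at lane x +70 mm. The tube is between the lines when its axis is (its centre within 12 mm of this point along the lane).
- reader: Fixed white box 85 x 160 mm, 45 mm high (49 mm at its small keys), at the lane's +x end, its front face at x +106 mm; same origin and axes as the lane. In front of that face stands its sprung steel pad (see pad_nominal).
- specimen_jar: Bystander: small white-capped jar, 48 mm in diameter, 58 mm high, standing beside the lane on its -y side; origin under its centre.
- bandage_roll: Bystander: grey roll of bandage standing on end, 48 mm in diameter, 50 mm high, beside the lane on its +y side; origin under its centre.
- pad_nominal (a point): Point fixed to the reader: nominal front-face centre of the sprung pad (80 mm wide, from 9 to 35 mm above the counter), 16 mm beyond the mark; axes as the lane's. A hidden screw sets the real face up to 8 mm nearer or farther along x, so it must be felt. Pushed in along +x it yields 2.5 N per mm, no preload, solid stop after 6 mm (15 N).
Mind the look-alikes: they are no part of the job. Leave any green look-alike of the reader alone.

How it is judged:
By the outcome, as a careful person would: the job done as asked, in the order asked, and still so for the second after the job is handed in, with the robot touching nothing.
It also fails if it takes over 58 s, if anything falls off the work surface, if the arm or the gripper's body presses on something with over 40 N, if the wrist force passes 120 N, or if a joint passes its speed limit or range.

## Working session

There is one attempt and no reset: what is moved stays moved. The work goes in short steps, Python scripts to look and compute and a shell command to move; the robot and the scene stay as the last step left them, time stands still between calls to the robot, and variables do not carry over. Pictures are saved under pics/ and viewed, and the job is handed in when it is done.

```bash
ls; mkdir -p pics; python3 - <<'E'
from bench import ctrl
import cv2
s=ctrl.get_state()
for k,v in s.items(): print(k,v)
for n in ("scene","top"):
    im=ctrl.get_image(n); cv2.imwrite(f"pics/{n}0.png",im[:,:,::-1])
    p=ctrl.camera_params(n); print(n,p)
    for t in ("tube","lane","mark","reader","pad_nominal","specimen_jar","bandage_roll"):
        print(t,[(d['at'],round(d['confidence'],2)) for d in ctrl.mark_of(n,t)])
print(ctrl.camera_params("wrist"))
E
```

```text
pics
time 0.0
joint_positions [ 1.31405167  0.32184969 -0.0700662   1.45170863  0.02256968  1.37079122
 -0.05689459]
qd [ 0.00047518  0.00166017 -0.00034231  0.00296967  0.00103681  0.00101795
  0.00098616]
joint_torque [ 1.49911205e-05 -4.91287529e+01 -4.03597103e-01 -3.12532425e+01
 -6.38019713e-02  4.37625451e-02  1.61838766e-04]
position [ 0.17381212 -0.62611116  0.40362679]
tool_rot [ 2.07707829  0.28511212 -2.07779307]
ft_force [-0.25462133  0.65627593 -0.20048124]
torque [ 0.03797671 -0.00468778 -0.03828401]
grip_width 0.9988560464821769
scene {'K': array([[436.6984807 ,   0.        , 317.70167426],
       [  0.        , 436.6984807 , 247.19332465],
       [  0.        ,   0.        ,   1.        ]]), 'world_to_cam': array([[ 0.85294498,  0.52198635,  0.00388597, -0.44119124],
       [ 0.39707741, -0.64397089, -0.65393503, -0.1952261 ],
       [-0.33884271,  0.55931364, -0.75654073,  1.10187031],
       [ 0.        ,  0.        ,  0.        ,  1.        ]])}
tube [([352.5, 253.3], 0.67), ([360.7, 238.8], 0.48)]
lane [([361.6, 236.4], 0.83)]
mark [([365.9, 214.4], 0.65)]
reader
[... 715 characters left out ...]
225.7], 0.24)]
reader []
pad_nominal [([413.8, 371.7], 0.91), ([199.0, 225.8], 0.69)]
specimen_jar [([239.1, 126.2], 0.57), ([255.9, 309.8], 0.35)]
bandage_roll [([255.9, 309.0], 0.81)]
{'K': array([[427.92893584,   0.        , 316.1912615 ],
       [  0.        , 427.92893584, 243.37706149],
       [  0.        ,   0.        ,   1.        ]]), 'hand_eye': array([[ 5.16456569e-04, -2.83871080e-01,  9.58862317e-01,
         1.91972272e-02],
       [ 9.99999835e-01, -9.47986125e-05, -5.66678926e-04,
        -7.09452768e-04],
       [ 2.51762576e-04,  9.58862452e-01,  2.83870984e-01,
        -7.82124081e-02],
       [ 0.00000000e+00,  0.00000000e+00,  0.00000000e+00,
         1.00000000e+00]])}
```

View pics/scene0.png

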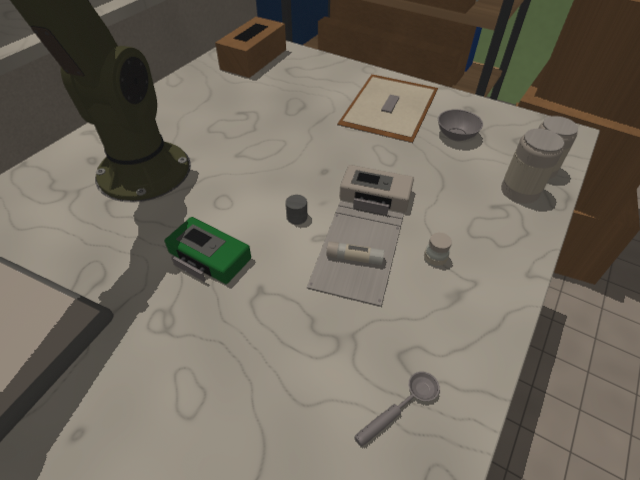

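View pics/top0.png

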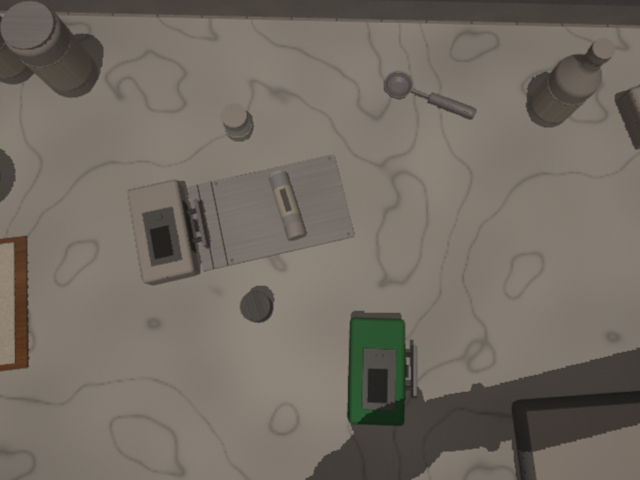

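```bash
cat > h.py <<'E'
import numpy as np, cv2
from bench import ctrl
from scipy.spatial.transform import Rotation as R
def ray(cam,uv,z,state=None):
    p=ctrl.camera_params(cam); K=p["K"]
    d=np.linalg.inv(K)@np.array([uv[0],uv[1],1.])
    if cam=="wrist":
        T=np.eye(4);T[:3,:3]=R.from_rotvec(state["tool_rot"]).as_matrix();T[:3,3]=state["position"]
        M=T@p["hand_eye"]
    else: M=np.linalg.inv(p["world_to_cam"])
    o=M[:3,3]; d=M[:3,:3]@d
    return o+d*(z-o[2])/d[2]
def proj(cam,P,state=None):
    p=ctrl.camera_params(cam)
    if cam=="wrist":
        T=np.eye(4);T[:3,:3]=R.from_rotvec(state["tool_rot"]).as_matrix();T[:3,3]=state["position"]
        M=np.linalg.inv(T@p["hand_eye"])
    else: M=p["world_to_cam"]
    c=M@np.append(P,1); q=p["K"]@c[:3]; return q[:2]/q[2]
E
python3 - <<'E'
from h import *
im=cv2.imread("pics/top0.png")
c=im[140:290,120:370]; cv2.imwrite("pics/crop1.png",cv2.resize(c,None,fx=3.2,fy=3.2,interpolation=cv2.INTER_CUBIC))
for n,uv,z in [("mark",(213.3,224.5),.006),("lane",(248.1,216),0),("tube",(287.9,205.4),.022),("pad",(199,225.8),.022),("c1",(335,156),.006),("c2",(354,236),.006),("c3",(205,270),.006),("jar",(239,126.2),.0),("roll",(255.9,309),0)]:
    print(n,ray("top",uv,z).round(4))
for n,uv,z in [("mark",(365.9,214.4),.006),("tube",(352.5,253.3),.022),("pad",(372.3,203.5),.022),("lane",(361.6,236.4),0)]:
    print(n,ray("scene",uv,z).round(4))
s=ctrl.get_state();print(R.from_rotvec(s["tool_rot"]).as_matrix().round(3))
E
```

```text
mark [0.5601 0.1481 0.006 ]
lane [0.5781 0.0909 0.    ]
tube [0.5925 0.0219 0.022 ]
pad [0.5535 0.168  0.022 ]
c1 [ 0.688  -0.0549  0.006 ]
c2 [ 0.5468 -0.0902  0.006 ]
c3 [0.482  0.1564 0.006 ]
jar [0.7414 0.1164 0.    ]
roll [0.4204 0.0691 0.    ]
mark [0.5547 0.1485 0.006 ]
tube [0.5895 0.0185 0.022 ]
pad [0.5572 0.1723 0.022 ]
lane [0.5758 0.0886 0.    ]
[[-0.     0.268 -0.964]
 [-0.    -0.964 -0.268]
 [-1.     0.     0.   ]]
```

View pics/crop1.png

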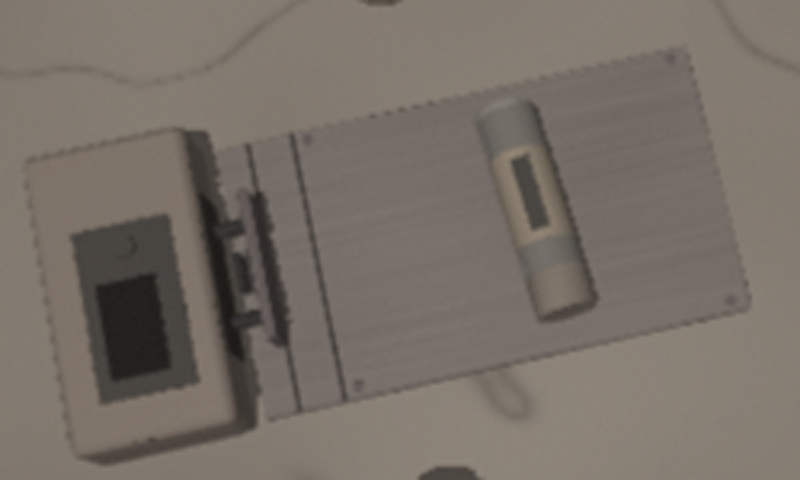

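```bash
python3 - <<'E'
from h import *
from scipy.optimize import least_squares
im=cv2.imread("pics/top0.png"); g=cv2.cvtColor(im,cv2.COLOR_BGR2GRAY).astype(np.float32)
def L2W(p,P):
    c,s=np.cos(p[2]),np.sin(p[2]); return np.array([p[0]+c*P[0]-s*P[1],p[1]+s*P[0]+c*P[1],P[2]])
# dark lines: minimise intensity along the two lines; edges: gradient
ys=[y for y in np.linspace(-.07,.07,40)]
def darkness(p):
    v=0
    for xl in (.058,.082):
        for y in ys:
            if xl>.07 and abs(y)<.048: continue
            q=proj("top",L2W(p,[xl,y,.006])); 
            v+=cv2.getRectSubPix(cv2.GaussianBlur(g,(0,0),.8),(1,1),tuple(map(float,q)))[0,0]
    return v
gb=cv2.GaussianBlur(g,(0,0),.8)
def S(q): return float(cv2.getRectSubPix(gb,(1,1),(float(q[0]),float(q[1])))[0,0])
def cost(p):
    v=0
    for xl in (.058,.082):
        for y in ys:
            if xl>.07 and abs(y)<.048: continue
            v+=S(proj("top",L2W(p,[xl,y,.006])))
    e=0
    for x in np.linspace(-.15,.05,50):
        for sy in(-1,1):
            e+=S(proj("top",L2W(p,[x,sy*.071,.006])))-S(proj("top",L2W(p,[x,sy*.079,.006])))
    for y in np.linspace(-.07,.07,35):
        e+=S(proj("top",L2W(p,[-.156,y,.006])))-S(proj("top",L2W(p,[-.164,y,.006])))
    return v/60+ e/135*1.0
from scipy.optimize import minimize
p0=[.5775,.0813,np.radians(104.5)]
r=minimize(cost,p0,method="Nelder-Mead",options=dict(initial_simplex=[p0,[.5805,.0813,p0[2]],[.5775,.0843,p0[2]],[.5775,.0813,p0[2]+.02]]))
p=r.x; print(p,np.degrees(p[2]),cost(p0),r.fun); np.save("lane.npy",p)
for cam in("top","scene"):
    im=cv2.imread(f"pics/{cam}0.png"); big=cv2.resize(im,None,fx=4,fy=4,interpolation=cv2.INTER_CUBIC)
    def ln(a,b,col): cv2.line(big,*[tuple(int(round(v*4+1.5)) for v in proj(cam,L2W(p,q))) for q in(a,b)],col,1)
    z=.006
    for a,b in [((-.16,-.075,z),(-.16,.075,z)),((-.16,-.075,z),(.1,-.075,z)),((-.16,.075,z),(.1,.075,z)),((.058,-.075,z),(.058,.075,z)),((.082,-.075,z),(.082,.075,z))]: ln(a,b,(0,0,255))
    ln((.086,-.04,.035),(.086,.04,.035),(0,255,0))
    q=proj(cam,L2W(p,(-.02,0,z)))*4; x,y=int(q[0]),int(q[1]); cv2.imwrite(f"pics/ov_{cam}.png",big[max(0,y-300):y+300,max(0,x-400):x+400])
E
```

```text
Traceback (most recent call last):
  File "h.py", line 14, in proj
    p=ctrl.camera_params(cam)
ValueError: time passes only in moves, steps and waits
```

```bash
python3 - <<'E'
import re
s=open("h.py").read()
s=s.replace('def ray(','_c={}\ndef cp(n):\n    if n not in _c: _c[n]=ctrl.camera_params(n)\n    return _c[n]\ndef L2W(p,P):\n    c,s=np.cos(p[2]),np.sin(p[2]); return np.array([p[0]+c*P[0]-s*P[1],p[1]+s*P[0]+c*P[1],P[2]])\ndef W2L(p,P):\n    c,s=np.cos(p[2]),np.sin(p[2]); dx,dy=P[0]-p[0],P[1]-p[1]; return np.array([c*dx+s*dy,-s*dx+c*dy,P[2]])\ndef ray(',1)
s=s.replace('p=ctrl.camera_params(cam)','p=cp(cam)')
open("h.py","w").write(s)
E
cat > fit.py <<'E'
from h import *
from scipy.optimize import minimize
im=cv2.imread("pics/top0.png"); g=cv2.cvtColor(im,cv2.COLOR_BGR2GRAY).astype(np.float32)
gb=cv2.GaussianBlur(g,(0,0),.8)
def S(q): return float(cv2.getRectSubPix(gb,(1,1),(float(q[0]),float(q[1])))[0,0])
ys=np.linspace(-.07,.07,40)
def cost(p):
    v=0
    for xl in (.058,.082):
        for y in ys:
            if xl>.07 and abs(y)<.048: continue
            v+=S(proj("top",L2W(p,[xl,y,.006])))
    e=0
    for x in np.linspace(-.15,.05,50):
        for sy in(-1,1):
            e+=S(proj("top",L2W(p,[x,sy*.071,.006])))-S(proj("top",L2W(p,[x,sy*.079,.006])))
    for y in np.linspace(-.07,.07,35):
        e+=S(proj("top",L2W(p,[-.156,y,.006])))-S(proj("top",L2W(p,[-.164,y,.006])))
    return v/60+ e/135*1.0
p0=[.5775,.0813,np.radians(104.5)]
r=minimize(cost,p0,method="Nelder-Mead",options=dict(initial_simplex=[p0,[.5805,.0813,p0[2]],[.5775,.0843,p0[2]],[.5775,.0813,p0[2]+.02]]))
p=r.x; print(p,np.degrees(p[2]),cost(p0),r.fun); np.save("lane.npy",p)
for cam in("top","scene"):
    im=cv2.imread(f"pics/{cam}0.png"); big=cv2.resize(im,None,fx=4,fy=4,interpolation=cv2.INTER_CUBIC)
    def ln(a,b,col): cv2.line(big,*[tuple(int(round(v*4+1.5)) for v in proj(cam,L2W(p,q))) for q in(a,b)],col,1)
    z=.006
    for a,b in [((-.16,-.075,z),(-.16,.075,z)),((-.16,-.075,z),(.1,-.075,z)),((-.16,.075,z),(.1,.075,z)),((.058,-.075,z),(.058,.075,z)),((.082,-.075,z),(.082,.075,z))]: ln(a,b,(0,0,255))
    ln((.086,-.04,.035),(.086,.04,.035),(0,255,0))
    q=proj(cam,L2W(p,(-.02,0,z)))*4; x,y=int(q[0]),int(q[1]); cv2.imwrite(f"pics/ov_{cam}.png",big[max(0,y-300):y+300,max(0,x-400):x+400])
E
python3 fit.py
```

```text
[0.57682235 0.0821938  1.83206174] 104.96940544926683 65.93244559676559 62.257074688099046
```

View pics/ov_top.png

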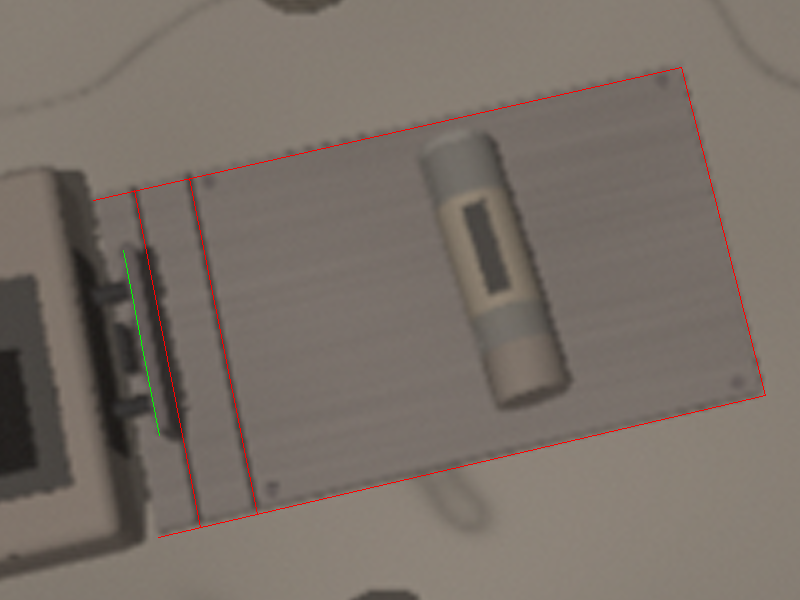

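View pics/ov_scene.png

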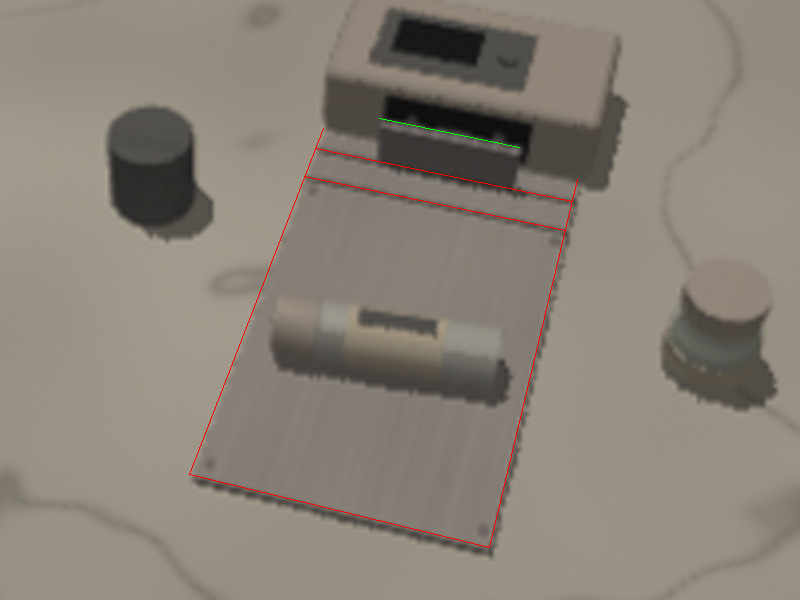

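```bash
cat > plan.py <<'E'
from h import *
import sys
p=np.load("lane.npy")
s=ctrl.get_state(); Rm=R.from_rotvec(s["tool_rot"]); P=np.array(s["position"])
print("t",round(s["time"],3),"lane pos mm",(W2L(p,P)*1000).round(2),"z",P[2].round(4),"grip",round(s["grip_width"]*87,1))
th=p[2]; lx=np.array([np.cos(th),np.sin(th),0]); ly=np.array([-np.sin(th),np.cos(th),0])
print("F lane",np.round([s["ft_force"]@lx,s["ft_force"]@ly,s["ft_force"][2]],2), "q",s["joint_positions"].round(2))
T=np.column_stack([[0,0,-1],-ly,-lx]) # goal tool axes
print("turn needed (tool rotvec)",(Rm.inv()*R.from_matrix(T)).as_rotvec().round(4))
if len(sys.argv)>1:
    g=L2W(p,np.array(list(map(float,sys.argv[1:4])))/1000)
    print("shift now-axes mm",(Rm.inv().apply(g-P)*1000).round(1)," goal-axes",(T.T@(g-P)*1000).round(1),g)
E
python3 plan.py -115 0 300
python3 - <<'E'
from h import *
p=np.load("lane.npy")
print("tube",W2L(p,ray("top",(287.9,205.4),.022))*1000, W2L(p,ray("scene",(352.5,253.3),.022))*1000)
E
```

```text
t 0.8 lane pos mm [-580.38  572.31  404.82] z 0.4048 grip 87.1
F lane [-0.67 -0.58  0.34] q [ 1.31  0.32 -0.07  1.45  0.02  1.37 -0.06]
turn needed (tool rotvec) [-1.5612e+00  2.0000e-04 -1.0000e-04]
shift now-axes mm [ 104.7 -459.9 -576.7]  goal-axes [ 104.8  572.3 -465.4] [ 0.60652722 -0.02890355  0.3       ]
tube [-62.34151629   0.39225956  22.        ] [-64.7701567    4.19130398  22.        ]
```

```bash
python3 -m crank '[0,0,0,-0.156,0,0,40, 0,0,0,-0.156,0,0,40, 0,0,0,-0.156,0,0,40, 0,0,0,-0.156,0,0,40, 0,0,0,-0.156,0,0,40]'; python3 -m crank '[0,0,0,-0.156,0,0,40, 0,0,0,-0.156,0,0,40, 0,0,0,-0.156,0,0,40, 0,0,0,-0.156,0,0,40, 0,0,0,-0.157,0,0,40]'; python3 plan.py -115 0 300
```

```text
time: 1.42
position: [0.1738, -0.6263, 0.4048]
tool_rot: [1.577, 0.92, -1.578]
ft_force: [0.1, -0.8, 0.9]
grip_width: 0.526
time: 2.05
position: [0.1738, -0.6263, 0.4048]
tool_rot: [1.011, 1.323, -1.011]
ft_force: [0.3, -0.2, -0.8]
grip_width: 0.463
t 2.05 lane pos mm [-580.37  572.35  404.81] z 0.4048 grip 40.2
F lane [-0.3  -0.28 -0.77] q [ 1.47  0.33 -0.28  1.44  0.09  1.38  1.46]
turn needed (tool rotvec) [0.0048 0.0001 0.0001]
shift now-axes mm [ 104.7  574.6 -462.6]  goal-axes [ 104.8  572.3 -465.4] [ 0.60652722 -0.02890355  0.3       ]
```

```bash
python3 -m crank '[7,38,-31,0,0,0,40, 7,38,-31,0,0,0,40, 7,38,-31,0,0,0,40, 7,38,-31,0,0,0,40, 7,38,-31,0,0,0,40]'; python3 -m crank '[7,38,-31,0,0,0,40, 7,38,-31,0,0,0,40, 7,38,-31,0,0,0,40, 7,38,-31,0,0,0,40, 7,38,-31,0,0,0,40]';python3 plan.py -115 0 300
```

```text
time: 2.68
position: [0.3182, -0.4261, 0.3698]
tool_rot: [1.014, 1.321, -1.015]
ft_force: [1.2, -0.3, -0.3]
grip_width: 0.46
time: 3.3
position: [0.4617, -0.2275, 0.3349]
tool_rot: [1.015, 1.32, -1.015]
ft_force: [0.9, -0.4, 0.2]
grip_width: 0.461
t 3.3 lane pos mm [-269.43  191.19  334.91] z 0.3349 grip 40.1
F lane [-0.62 -0.76  0.24] q [ 1.    0.12 -0.63  1.86  0.08  1.19  0.6 ]
turn needed (tool rotvec) [-0.0006  0.0011 -0.0004]
shift now-axes mm [  34.8  191.1 -154.6]  goal-axes [  34.9  191.2 -154.4] [ 0.60652722 -0.02890355  0.3       ]
```

```bash
python3 -m crank '[7,38,-31,0,0,0,40, 7,38,-31,0,0,0,40, 7,38,-31,0,0,0,40, 7,38,-31,0,0,0,40, 7,39,-31,0,0,0,40]';python3 plan.py -115 0 196
python3 - <<'E'
from h import *
s=ctrl.get_state(); im=ctrl.get_image("wrist"); cv2.imwrite("pics/w1.png",im[:,:,::-1])
p=np.load("lane.npy")
for n in ("tube","mark"):
    d=ctrl.mark_of("wrist",n); print(n,[(x['at'],x['confidence'],(W2L(p,ray("wrist",x['at'],.022 if n=="tube" else .006,s))*1000).round(1)) for x in d])
E
```

```text
time: 3.92
position: [0.6064, -0.0288, 0.2997]
tool_rot: [1.015, 1.32, -1.015]
ft_force: [0.1, -0.8, 0.1]
grip_width: 0.464
t 3.925 lane pos mm [-1.1486e+02  9.0000e-02  2.9968e+02] z 0.2997 grip 40.4
F lane [-0.8   0.08  0.11] q [ 0.6   0.39 -0.73  1.67  0.28  1.19  0.06]
turn needed (tool rotvec) [-0.001   0.0007 -0.0003]
shift now-axes mm [1.037e+02 1.000e-01 1.000e-01]  goal-axes [1.037e+02 1.000e-01 1.000e-01] [ 0.60652722 -0.02890355  0.196     ]
tube [([316.3, 160.0], 0.71, array([-60.9,  -0.3,  22. ]))]
mark []
```

View pics/w1.png

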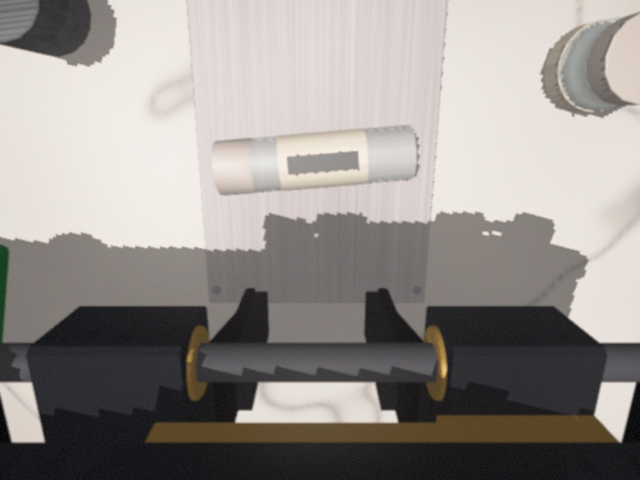

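```bash
python3 -m crank '[30,0,0,0,0,0,40, 30,0,0,0,0,0,40, 25,0,0,0,0,0,40, 12,0,0,0,0,0,40, 6.7,0,0,0,0,0,40]';python3 plan.py -100 0 196
python3 - <<'E'
from h import *
s=ctrl.get_state(); im=ctrl.get_image("wrist"); cv2.imwrite("pics/w2.png",im[:,:,::-1])
E
python3 plan.py
```

```text
time: 4.7
position: [0.6054, -0.0306, 0.1959]
tool_rot: [1.015, 1.321, -1.016]
ft_force: [0.3, -0.4, 1.0]
grip_width: 0.462
t 4.7 lane pos mm [-116.4     1.5   195.92] z 0.1959 grip 40.2
F lane [-0.48 -0.21  1.03] q [ 0.56  0.51 -0.68  1.75  0.37  1.01 -0.01]
turn needed (tool rotvec) [-0.0014  0.0006  0.0002]
shift now-axes mm [ -0.1   1.5 -16.4]  goal-axes [ -0.1   1.5 -16.4] [ 0.60265267 -0.01441259  0.196     ]
t 4.75 lane pos mm [-116.16    1.56  195.46] z 0.1955 grip 40.0
F lane [ 0.88  0.32 -0.28] q [ 0.56  0.51 -0.68  1.75  0.37  1.01 -0.01]
turn needed (tool rotvec) [-0.0011  0.0002  0.0006]
```

View pics/w2.png

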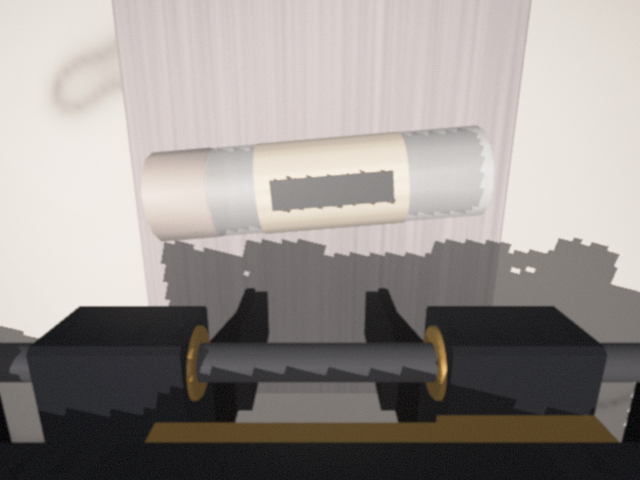

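```bash
python3 -m crank '[0,1.5,-8,0,0,0,40, 0,0,-4,0,0,0,40, 0,0,-3,0,0,0,40, 0,0,-3,0,0,0,40, 0,0,-3,0,0,0,40]';python3 -m crank '[0,0,-3,0,0,0,40, 0,0,-3,0,0,0,40, 0,0,-3,0,0,0,40, 0,0,-3,0,0,0,40, 0,0,-3,0,0,0,40]';python3 -m crank '[0,0,-3,0,0,0,40, 0,0,-3,0,0,0,40, 0,0,-3,0,0,0,40, 0,0,-3,0,0,0,40, 0,0,-3,0,0,0,40]'; python3 plan.py
python3 - <<'E'
from h import *
s=ctrl.get_state(); im=ctrl.get_image("wrist"); cv2.imwrite("pics/w3.png",im[:,:,::-1])
E
python3 plan.py
```

```text
time: 5.38
position: [0.6015, -0.0089, 0.1961]
tool_rot: [1.015, 1.321, -1.015]
ft_force: [0.1, 0.0, 0.6]
grip_width: 0.458
time: 6.0
position: [0.5976, 0.0056, 0.196]
tool_rot: [1.015, 1.321, -1.015]
ft_force: [-0.1, -0.6, 1.0]
grip_width: 0.458
time: 6.62
position: [0.5937, 0.0201, 0.196]
tool_rot: [1.015, 1.321, -1.015]
ft_force: [0.2, -0.4, 0.4]
grip_width: 0.458
t 6.625 lane pos mm [-64.32  -0.32 196.01] z 0.196 grip 39.9
F lane [-0.48 -0.07  0.37] q [ 0.5   0.49 -0.7   1.79  0.37  1.   -0.09]
turn needed (tool rotvec) [-0.0002  0.0001  0.0001]
t 6.675 lane pos mm [-63.8   -0.34 196.05] z 0.196 grip 39.8
F lane [0.35 0.44 0.41] q [ 0.49  0.49 -0.7   1.79  0.37  1.   -0.09]
turn needed (tool rotvec) [ 0.0003 -0.0003 -0.    ]
```

View pics/w3.png

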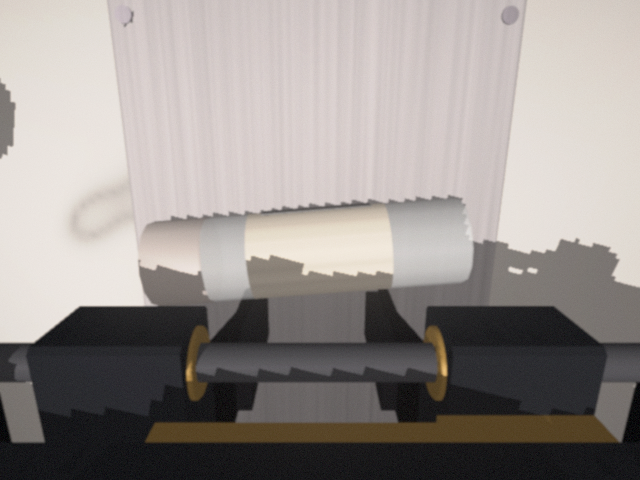

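```bash
python3 -m crank '[0,0,-3,0,0,0,40, 0,0,-3,0,0,0,40, 0,0,-3,0,0,0,40, 0,0,-3,0,0,0,40, 0,0,-3,0,0,0,40]';python3 -m crank '[0,0,-3,0,0,0,40, 0,0,-3,0,0,0,40, 0,0,-3,0,0,0,40, 0,0,-3,0,0,0,40, 0,0,-3,0,0,0,40]'; 
python3 - <<'E'
from h import *
s=ctrl.get_state(); im=ctrl.get_image("wrist"); cv2.imwrite("pics/w4.png",im[:,:,::-1])
E
python3 plan.py
```

```text
time: 7.3
position: [0.5899, 0.0346, 0.196]
tool_rot: [1.015, 1.321, -1.015]
ft_force: [0.4, -0.6, 0.5]
grip_width: 0.463
time: 7.92
position: [0.586, 0.0491, 0.196]
tool_rot: [1.015, 1.321, -1.015]
ft_force: [0.5, -0.2, 0.2]
grip_width: 0.46
t 7.975 lane pos mm [-33.78  -0.34 196.06] z 0.1961 grip 40.2
F lane [ 0.47 -0.87  0.33] q [ 0.46  0.48 -0.71  1.8   0.37  1.   -0.14]
turn needed (tool rotvec) [ 0.0003 -0.0003 -0.    ]
```

View pics/w4.png

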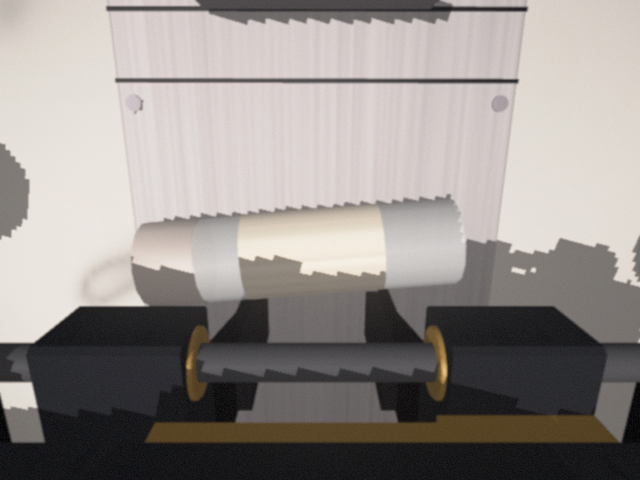

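```bash
python3 -m crank '[0,0,12,0,0,0,20, 0,0,10,0,0,0,0, -30,0,0,0,0,0,0, -40,0,0,0,0,0,0, -30,0,0,0,0,0,0]'
cat > tube.py <<'E'
from h import *
import sys
p=np.load("lane.npy"); s=ctrl.get_state(); im=ctrl.get_image("wrist"); cv2.imwrite(sys.argv[1],im[:,:,::-1])
for x in ctrl.mark_of("wrist","tube"): print("mark",x['confidence'],(W2L(p,ray("wrist",x['at'],.022,s))*1000).round(1))
for x in ctrl.regions_of("wrist","tube")[:2]:
    m=x['region'].astype(np.uint8); v,u=np.nonzero(m); 
    pts=np.array([W2L(p,ray("wrist",(a,b),.024,s))[:2]*1000 for a,b in list(zip(u,v))[::7]])
    c=pts.mean(0); w,V=np.linalg.eigh(np.cov((pts-c).T)); d=V[:,1]*np.sign(V[1,1])
    print("reg",x['confidence'],"c",c.round(1),"tilt(+y end to +x)",round(float(d[0]/d[1]),3),"y range",pts[:,1].min().round(1),pts[:,1].max().round(1))
E
python3 tube.py pics/w5.png; python3 plan.py
python3 - <<'E'
from h import *
p=np.load("lane.npy")
print("jar",W2L(p,ray("top",(239.1,126.2),.0))*1000,"roll",W2L(p,ray("top",(255.9,309),0))*1000)
E
```

```text
time: 8.6
position: [0.5922, 0.0264, 0.2976]
tool_rot: [1.016, 1.32, -1.015]
ft_force: [-0.6, 0.3, 0.2]
grip_width: 0.03
reg 0.56 c [-2.3  6.1] tilt(+y end to +x) -0.084 y range -54.3 66.9
t 8.75 lane pos mm [-57.68  -0.87 297.68] z 0.2977 grip 0.7
F lane [-0.25  0.04 -0.52] q [ 0.54  0.37 -0.76  1.71  0.27  1.17 -0.04]
turn needed (tool rotvec) [-0.0018  0.0016 -0.0032]
jar [  -9.68696934 -167.78224608    0.        ] roll [ 27.73771692 154.49462258   0.        ]
```

View pics/w5.png

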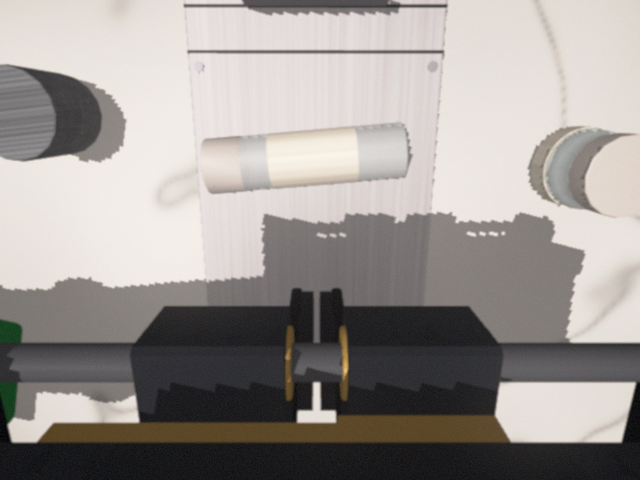

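```bash
python3 -m crank '[0,-31,-17,0,0,0,0, 0,-31,-17,0,0,0,0, 0,-31,-17,0,0,0,0, 20,0,0,0,0,0,0, 20,0,0,0,0,0,0]'; python3 plan.py -7 92 196
```

```text
time: 9.38
position: [0.488, 0.052, 0.2547]
tool_rot: [1.014, 1.321, -1.017]
ft_force: [-0.5, -0.1, -1.2]
grip_width: 0.006
t 9.375 lane pos mm [ -6.19  93.61 254.67] z 0.2547 grip 0.5
F lane [ 0.02  0.55 -1.17] q [ 0.6   0.2  -0.82  1.99  0.17  1.03 -0.03]
turn needed (tool rotvec) [-0.0011  0.001   0.0011]
shift now-axes mm [58.7  1.7  0.7]  goal-axes [58.7  1.6  0.8] [0.48975259 0.05166745 0.196     ]
```

```bash
python3 -m crank '[25,0,0,0,0,0,0, 20,0,0,0,0,0,0, 13,0,0,0,0,0,0, 0,4,0,0,0,0,0, 0,4,0,0,0,0,0]'; python3 plan.py -7 70 196; python3 tube.py pics/w6.png
```

```text
time: 10.0
position: [0.4971, 0.055, 0.1985]
tool_rot: [1.015, 1.321, -1.014]
ft_force: [0.6, -0.0, 0.7]
grip_width: 0.0
t 10.0 lane pos mm [ -5.66  84.   198.48] z 0.1985 grip 0.0
F lane [-0.17 -0.62  0.7 ] q [ 0.55  0.31 -0.79  2.01  0.27  0.93 -0.12]
turn needed (tool rotvec) [-0.0004  0.0002 -0.0009]
shift now-axes mm [ 2.5 14.   1.3]  goal-axes [ 2.5 14.   1.3] [0.511006   0.05735012 0.196     ]
mark 0.95 [-3.2  5.5 22. ]
mark 0.32 [ 28.9 148.3  22. ]
reg 0.94 c [ 2.3 -2.2] tilt(+y end to +x) 0.075 y range -47.5 65.7
```

View pics/w6.png

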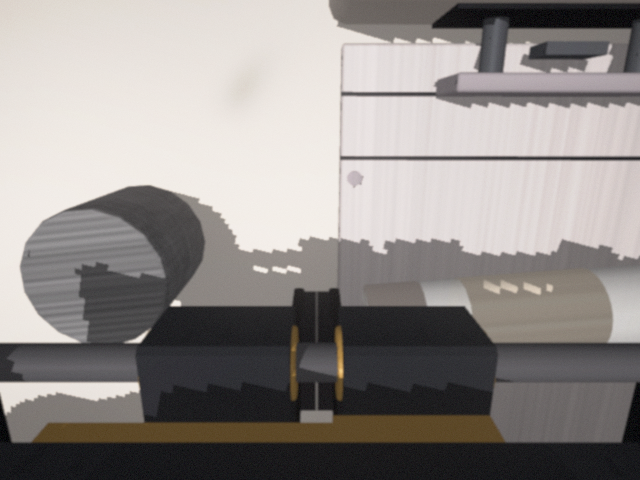

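```bash
python3 -m crank '[2,4.3,0.5,0,0,0,0, 0,4.3,0,0,0,0,0, 0,4.3,0,0,0,0,0, 0,4.3,0,0,0,0,0, 0,4.3,0,0,0,0,0]'; python3 plan.py -7 92 196; python3 tube.py pics/w7.png
```

```text
time: 10.78
position: [0.5176, 0.0601, 0.196]
tool_rot: [1.015, 1.322, -1.015]
ft_force: [-0.3, -0.2, 1.1]
grip_width: 0.005
t 10.775 lane pos mm [ -6.02  62.95 195.97] z 0.196 grip 0.4
F lane [-0.09  0.35  1.12] q [ 0.51  0.36 -0.77  1.96  0.31  0.94 -0.15]
turn needed (tool rotvec) [-0.0002  0.      0.0004]
shift now-axes mm [ -0. -29.   1.]  goal-axes [ -0. -29.   1.] [0.48975259 0.05166745 0.196     ]
mark 0.71 [-2.6 -6.4 22. ]
reg 0.8 c [  3.2 -18.9] tilt(+y end to +x) 0.072 y range -66.1 54.0
```

View pics/w7.png

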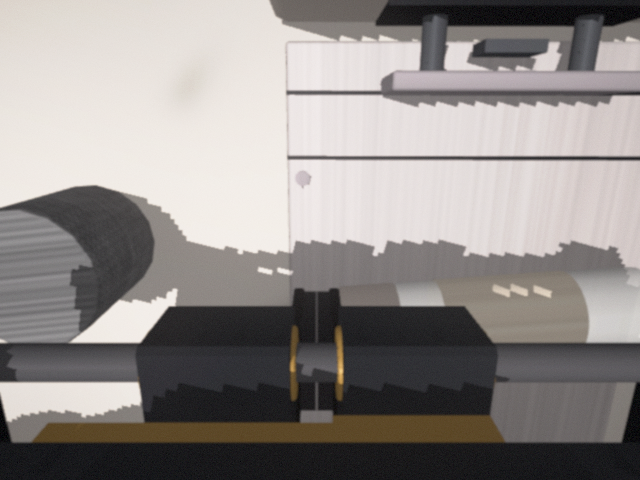

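```bash
python3 -m crank '[0,-8,0,0,0,0,0, -25,-3,0,0,0,0,0, -40,0,0,0,0,0,20, -35,0,0,0,0,0,40, 0,20,15,0,0,0,40]';  python3 -m crank '[0,20,15,0,0,0,40, 0,20,10,0,0,0,40, 0,14,8,0,0,0,40, 0,0,0,0,0,0,40, 0,0,0,0,0,0,40]'; python3 plan.py -55 0 196; python3 tube.py pics/w8.png
```

```text
time: 11.55
position: [0.5299, 0.049, 0.2993]
tool_rot: [1.014, 1.316, -1.012]
ft_force: [0.4, -0.6, 0.3]
grip_width: 0.259
time: 12.18
position: [0.5897, 0.0303, 0.2958]
tool_rot: [1.014, 1.322, -1.015]
ft_force: [-0.2, 0.1, -0.2]
grip_width: 0.457
t 12.175 lane pos mm [-53.46   0.94 295.81] z 0.2958 grip 39.7
F lane [ 0.17  0.12 -0.21] q [ 0.55  0.37 -0.78  1.71  0.28  1.17 -0.05]
turn needed (tool rotvec) [ 0.0003 -0.0001  0.001 ]
shift now-axes mm [99.8  1.   1.6]  goal-axes [99.8  0.9  1.5] [0.59102902 0.02906028 0.196     ]
reg 0.64 c [-2.5 -5.8] tilt(+y end to +x) -0.075 y range -66.6 55.0
```

View pics/w8.png

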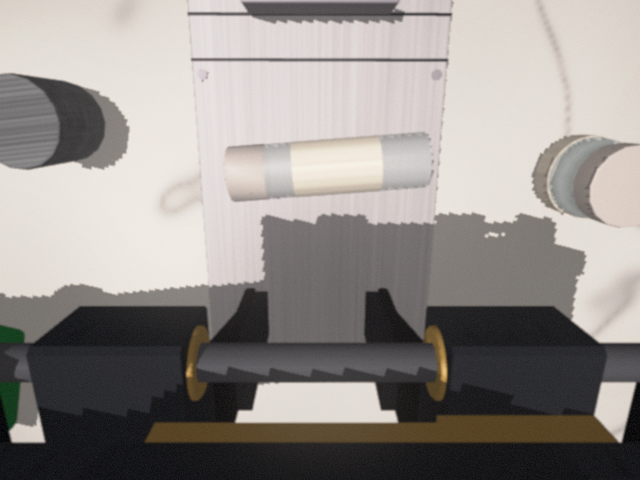

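```bash
python3 -m crank '[30,1,0,0,0,0,40, 30,0,0,0,0,0,40, 25,0,0,0,0,0,40, 10,0,0,0,0,0,40, 5,0,0,0,0,0,40]'; python3 plan.py; python3 -m crank '[0,0,-4,0,0,0,40, 0,0,-4,0,0,0,40, 0,0,-4,0,0,0,40, 0,0,-3,0,0,0,40, 0,0,-3,0,0,0,40]';python3 -m crank '[0,0,-3,0,0,0,40, 0,0,-3,0,0,0,40, 0,0,-3,0,0,0,40, 0,0,-3,0,0,0,40, 0,0,-3,0,0,0,40]'; python3 plan.py; python3 tube.py pics/w9.png
```

```text
time: 12.95
position: [0.5915, 0.0303, 0.1961]
tool_rot: [1.015, 1.321, -1.015]
ft_force: [0.3, 0.8, 1.6]
grip_width: 0.461
t 12.95 lane pos mm [-53.9   -0.83 196.08] z 0.1961 grip 40.1
F lane [ 0.73 -0.49  1.65] q [ 0.49  0.49 -0.72  1.79  0.38  1.   -0.12]
turn needed (tool rotvec) [-0.      0.0001 -0.0001]
time: 13.58
position: [0.5869, 0.0478, 0.1961]
tool_rot: [1.015, 1.321, -1.015]
ft_force: [0.4, 0.7, -0.0]
grip_width: 0.455
time: 14.2
position: [0.583, 0.0623, 0.196]
tool_rot: [1.015, 1.321, -1.015]
ft_force: [0.4, -0.8, 0.8]
grip_width: 0.458
t 14.2 lane pos mm [-20.84  -0.84 196.02] z 0.196 grip 39.8
F lane [-0.86 -0.23  0.83] q [ 0.45  0.48 -0.73  1.8   0.38  1.   -0.17]
turn needed (tool rotvec) [-0.0003  0.0001  0.    ]
mark 0.6 [ 9.2 -5.3 22. ]
```

View pics/w9.png

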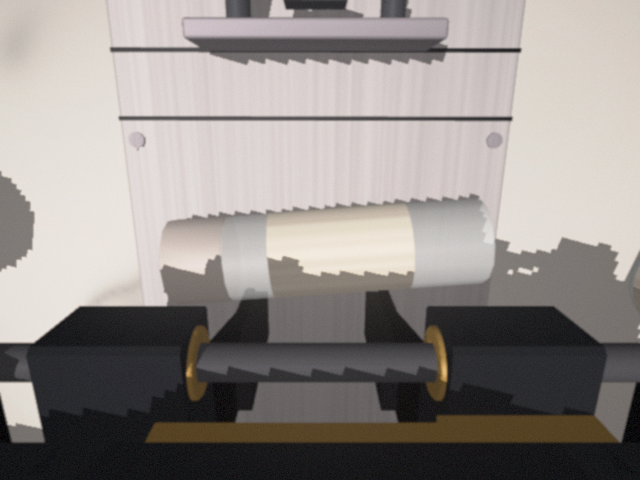

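```bash
python3 - <<'E'
from h import *
p=np.load("lane.npy"); s=ctrl.get_state()
for uv,z in [((315,38),.035),((315,49),.009),((315,118),.006),((315,49),.006)]: print(uv,z,(W2L(p,ray("wrist",uv,z,s))*1000).round(1))
E
```

```text
(315, 38) 0.035 [80.8 -0.7 35. ]
(315, 49) 0.009 [81.4 -0.6  9. ]
(315, 118) 0.006 [57.5 -0.6  6. ]
(315, 49) 0.006 [81.8 -0.6  6. ]
```

```bash
python3 -m crank '[0,0,-3,0,0,0,40, 0,0,-3,0,0,0,40, 0,0,-3,0,0,0,40, 0,0,-3,0,0,0,40, 0,0,-3,0,0,0,40]';python3 -m crank '[0,0,-3,0,0,0,40, 0,0,-3,0,0,0,40, 0,0,-3,0,0,0,40, 0,0,-3,0,0,0,40, 0,0,-3,0,0,0,40]'; python3 -m crank '[0,0,-3,0,0,0,40, 0,0,-3,0,0,0,40, 0,0,-2,0,0,0,40, 0,0,-2,0,0,0,40, 0,0,-1,0,0,0,40]'; python3 plan.py; python3 tube.py pics/w10.png
```

```text
time: 14.98
position: [0.5791, 0.0768, 0.196]
tool_rot: [1.015, 1.321, -1.015]
ft_force: [0.1, 0.5, 1.1]
grip_width: 0.461
time: 15.6
position: [0.5753, 0.0913, 0.196]
tool_rot: [1.015, 1.321, -1.015]
ft_force: [0.3, -0.2, 0.8]
grip_width: 0.459
time: 16.23
position: [0.5724, 0.1018, 0.196]
tool_rot: [1.015, 1.321, -1.015]
ft_force: [-0.5, -0.2, 0.6]
grip_width: 0.457
t 16.225 lane pos mm [ 20.11  -0.84 196.01] z 0.196 grip 39.8
F lane [-0.04  0.51  0.56] q [ 0.39  0.48 -0.75  1.82  0.38  1.   -0.25]
turn needed (tool rotvec) [-0.0002  0.      0.    ]
mark 0.77 [49.2 -1.8 22. ]
reg 0.74 c [50.3 -1.8] tilt(+y end to +x) -0.074 y range -64.6 61.1
```

View pics/w10.png

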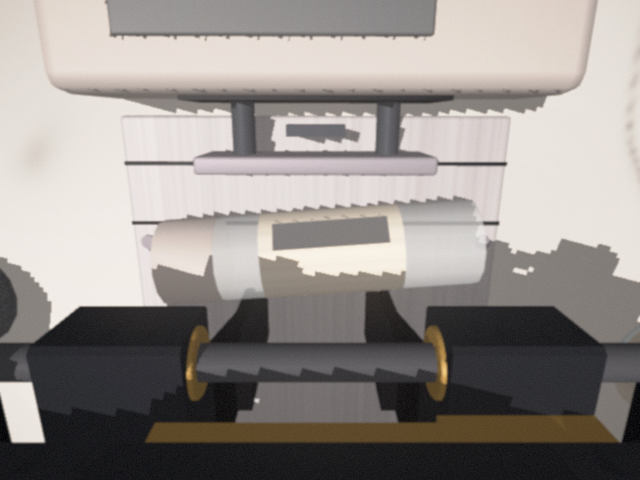

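```bash
cat > fz.py <<'E'
from h import *
p=np.load("lane.npy"); th=p[2]; lx=np.array([np.cos(th),np.sin(th),0]); a=[];b=[]
for i in range(4):
    s=ctrl.get_state(); a.append(s["ft_force"]@lx); b.append(W2L(p,s["position"])[0]*1000); tq=s["torque"]
    if i<3: ctrl.get_image("wrist")
print("t",s["time"],"Fx",np.round(a,2),"mean",np.mean(a).round(2),"x",np.round(b,2))
E
python3 -m crank '[0,0,-1,0,0,0,40, 0,0,-1,0,0,0,40, 0,0,-1,0,0,0,40, 0,0,-1,0,0,0,40, 0,0,-1,0,0,0,40]'; python3 -m crank '[0,0,-1,0,0,0,40, 0,0,-1,0,0,0,40, 0,0,-1,0,0,0,40, 0,0,-1,0,0,0,40, 0,0,-1,0,0,0,40]'; python3 fz.py
```

```text
time: 17.0
position: [0.5712, 0.1066, 0.196]
tool_rot: [1.015, 1.321, -1.015]
ft_force: [0.9, 0.0, -0.3]
grip_width: 0.461
time: 17.62
position: [0.5699, 0.1114, 0.196]
tool_rot: [1.015, 1.321, -1.015]
ft_force: [0.0, -0.3, -0.2]
grip_width: 0.459
t 17.775 Fx [-0.34  0.09 -0.24 -1.39] mean -0.47 x [30.01 30.22 30.17 30.02]
```

```bash
python3 -m crank '[0,0,-0.6,0,0,0,40, 0,0,-0.6,0,0,0,40, 0,0,-0.6,0,0,0,40, 0,0,-0.6,0,0,0,40, 0,0,-0.6,0,0,0,40]'; python3 fz.py;python3 -m crank '[0,0,-0.5,0,0,0,40, 0,0,-0.5,0,0,0,40, 0,0,-0.5,0,0,0,40, 0,0,0,0,0,0,40, 0,0,0,0,0,0,40]'; python3 fz.py; python3 tube.py pics/w11.png
```

```text
time: 18.4
position: [0.5691, 0.1141, 0.196]
tool_rot: [1.015, 1.321, -1.015]
ft_force: [0.2, -0.6, 0.3]
grip_width: 0.459
t 18.55 Fx [-0.67 -0.75 -1.48 -0.41] mean -0.83 x [32.85 32.98 32.96 32.97]
time: 19.18
position: [0.5687, 0.1158, 0.196]
tool_rot: [1.015, 1.322, -1.015]
ft_force: [-0.3, -0.8, -0.3]
grip_width: 0.461
t 19.325 Fx [-0.7   0.01 -0.62 -0.3 ] mean -0.4 x [34.52 34.53 34.54 34.51]
mark 0.6 [62.1 -1.5 22. ]
reg 0.72 c [62.7 -0.6] tilt(+y end to +x) -0.027 y range -64.3 61.9
```

View pics/w11.png

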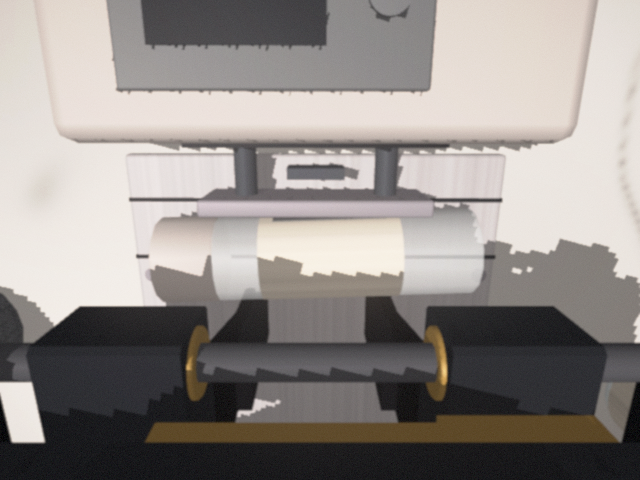

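```bash
python3 -m crank '[0,0,-0.4,0,0,0,40, 0,0,-0.4,0,0,0,40, 0,0,-0.2,0,0,0,40, 0,0,0,0,0,0,40, 0,0,0,0,0,0,40]'; python3 fz.py;python3 -m crank '[0,0,-0.4,0,0,0,40, 0,0,-0.4,0,0,0,40, 0,0,0,0,0,0,40, 0,0,0,0,0,0,40, 0,0,0,0,0,0,40]'; python3 fz.py
```

```text
time: 20.1
position: [0.5685, 0.1166, 0.196]
tool_rot: [1.015, 1.321, -1.015]
ft_force: [0.3, -1.2, 0.1]
grip_width: 0.459
t 20.25 Fx [-1.18 -0.62  0.07 -1.14] mean -0.72 x [35.44 35.43 35.44 35.46]
time: 20.88
position: [0.5683, 0.1175, 0.196]
tool_rot: [1.015, 1.321, -1.015]
ft_force: [-1.3, -0.4, 0.4]
grip_width: 0.456
t 21.025 Fx [-0.03 -0.41 -0.46  0.25] mean -0.16 x [36.31 36.29 36.29 36.27]
```

```bash
python3 -m crank '[0,0,-0.4,0,0,0,40, 0,0,-0.4,0,0,0,40, 0,0,0,0,0,0,40, 0,0,0,0,0,0,40, 0,0,0,0,0,0,40]'; python3 fz.py;python3 -m crank '[0,0,-0.4,0,0,0,40, 0,0,-0.2,0,0,0,40, 0,0,0,0,0,0,40, 0,0,0,0,0,0,40, 0,0,0,0,0,0,40]'; python3 fz.py
```

```text
time: 21.65
position: [0.5681, 0.118, 0.196]
tool_rot: [1.015, 1.321, -1.015]
ft_force: [0.3, -1.6, 1.8]
grip_width: 0.463
t 21.8 Fx [-1.62 -1.62 -1.99 -1.43] mean -1.67 x [36.89 36.93 36.93 36.91]
time: 22.42
position: [0.568, 0.1186, 0.196]
tool_rot: [1.015, 1.321, -1.015]
ft_force: [0.9, -3.1, 1.1]
grip_width: 0.456
t 22.575 Fx [-3.2  -3.27 -2.17 -4.  ] mean -3.16 x [37.46 37.47 37.48 37.51]
```

```bash
python3 -m crank '[0,0,-0.3,0,0,0,40, 0,0,-0.3,0,0,0,40, 0,0,-0.2,0,0,0,40, 0,0,0,0,0,0,40, 0,0,0,0,0,0,40]'; python3 fz.py; python3 tube.py pics/w12.png
```

```text
time: 23.2
position: [0.5678, 0.1193, 0.196]
tool_rot: [1.015, 1.321, -1.015]
ft_force: [0.9, -5.0, 1.5]
grip_width: 0.457
t 23.35 Fx [-5.04 -4.87 -4.81 -4.88] mean -4.9 x [38.18 38.18 38.26 38.26]
mark 0.68 [64.9 -1.8 22. ]
reg 0.8 c [64.7 -1.2] tilt(+y end to +x) 0.002 y range -64.3 61.9
```

View pics/w12.png

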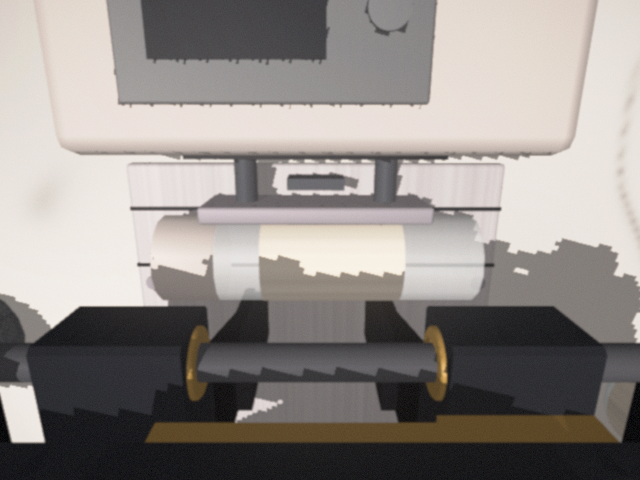

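```bash
python3 -m crank '[0,0,-0.3,0,0,0,40, 0,0,-0.3,0,0,0,40, 0,0,0,0,0,0,40, 0,0,0,0,0,0,40, 0,0,0,0,0,0,40]'; python3 fz.py
```

```text
time: 24.12
position: [0.5676, 0.1198, 0.196]
tool_rot: [1.015, 1.321, -1.015]
ft_force: [0.5, -5.7, 1.0]
grip_width: 0.464
t 24.275 Fx [-5.66 -5.23 -5.1  -5.86] mean -5.46 x [38.69 38.69 38.7  38.72]
```

```bash
python3 -m crank '[0,0,-0.2,0,0,0,40, 0,0,0,0,0,0,40, 0,0,0,0,0,0,40, 0,0,0,0,0,0,40, 0,0,0,0,0,0,40]'; python3 fz.py;  python3 -m crank '[0,0,0,0,0,0,40, 0,0,0,0,0,0,40, 0,0,0,0,0,0,40, 0,0,0,0,0,0,40, 0,0,0,0,0,0,40]'; python3 fz.py; python3 -m crank '[0,0,0,0,0,0,40, 0,0,0,0,0,0,40, 0,0,0,0,0,0,40, 0,0,0,0,0,0,40, 0,0,0,0,0,0,40]'; python3 fz.py
```

```text
time: 24.9
position: [0.5676, 0.1198, 0.196]
tool_rot: [1.014, 1.321, -1.015]
ft_force: [1.3, -6.0, 1.5]
grip_width: 0.464
t 25.05 Fx [-6.11 -5.72 -5.84 -5.35] mean -5.75 x [38.74 38.77 38.75 38.76]
time: 25.68
position: [0.5676, 0.1199, 0.196]
tool_rot: [1.014, 1.321, -1.015]
ft_force: [-0.1, -5.1, 1.4]
grip_width: 0.457
t 25.825 Fx [-4.95 -5.74 -4.92 -6.44] mean -5.51 x [38.77 38.74 38.77 38.77]
time: 26.45
position: [0.5676, 0.1199, 0.196]
tool_rot: [1.014, 1.321, -1.015]
ft_force: [0.6, -5.0, 1.9]
grip_width: 0.46
t 26.6 Fx [-4.96 -5.79 -5.64 -5.29] mean -5.42 x [38.77 38.75 38.75 38.75]
```

```bash
python3 -m crank '[0,0,-0.25,0,0,0,40, 0,0,0,0,0,0,40, 0,0,0,0,0,0,40, 0,0,0,0,0,0,40, 0,0,0,0,0,0,40]'; python3 fz.py;  python3 -m crank '[0,0,0,0,0,0,40, 0,0,0,0,0,0,40, 0,0,0,0,0,0,40, 0,0,0,0,0,0,40, 0,0,0,0,0,0,40]'; python3 fz.py
```

```text
time: 27.22
position: [0.5676, 0.12, 0.196]
tool_rot: [1.014, 1.321, -1.016]
ft_force: [0.3, -7.0, 1.5]
grip_width: 0.463
t 27.375 Fx [-6.88 -6.01 -5.67 -6.01] mean -6.14 x [38.93 38.9  38.92 38.92]
time: 28.0
position: [0.5676, 0.12, 0.196]
tool_rot: [1.014, 1.321, -1.016]
ft_force: [0.1, -6.2, 2.2]
grip_width: 0.461
t 28.15 Fx [-5.98 -4.92 -5.76 -6.46] mean -5.78 x [38.9  38.92 38.9  38.91]
```

```bash
python3 -m crank '[0,0,0,0,0,0,40, 0,0,0,0,0,0,40, 0,0,0,0,0,0,40, 0,0,0,0,0,0,40, 0,0,0,0,0,0,40]'; python3 fz.py; for i in 1; do :; done
python3 -m crank '[0,0,0.2,0,0,0,40, 0,0,0.2,0,0,0,40, 0,0,0.2,0,0,0,40, 0,0,0.2,0,0,0,40, 0,0,0.2,0,0,0,40]'
python3 -m crank '[0,0,0.2,0,0,0,40, 0,0,0.2,0,0,0,40, 0,0,0.2,0,0,0,40, 0,0,0.2,0,0,0,40, 0,0,0.2,0,0,0,40]'; python3 plan.py
python3 -m crank '[0,0,0.15,0,0,0,40, 0,0,0.15,0,0,0,40, 0,0,0.15,0,0,0,40, 0,0,0.15,0,0,0,40, 0,0,0.15,0,0,0,40]'; python3 plan.py
python3 -m crank '[0,0,0.15,0,0,0,40, 0,0,0.15,0,0,0,40, 0,0,0.15,0,0,0,40, 0,0,0.15,0,0,0,40, 0,0,0.15,0,0,0,40]'; python3 plan.py
```

```text
time: 28.78
position: [0.5676, 0.12, 0.196]
tool_rot: [1.014, 1.321, -1.016]
ft_force: [0.7, -6.2, 1.5]
grip_width: 0.464
t 28.925 Fx [-6.15 -5.72 -5.19 -6.13] mean -5.8 x [38.89 38.92 38.88 38.9 ]
time: 29.55
position: [0.5677, 0.1197, 0.196]
tool_rot: [1.015, 1.322, -1.015]
ft_force: [0.6, -4.4, 1.1]
grip_width: 0.46
time: 30.18
position: [0.5678, 0.1191, 0.196]
tool_rot: [1.015, 1.322, -1.014]
ft_force: [-0.3, -1.7, -0.5]
grip_width: 0.46
t 30.175 lane pos mm [ 38.03  -0.82 195.97] z 0.196 grip 40.0
F lane [-1.61  0.71 -0.46] q [ 0.37  0.48 -0.75  1.82  0.38  1.   -0.28]
turn needed (tool rotvec) [ 0.0002 -0.0007 -0.    ]
time: 30.8
position: [0.5681, 0.1182, 0.196]
tool_rot: [1.015, 1.322, -1.014]
ft_force: [-1.2, -1.0, -0.1]
grip_width: 0.457
t 30.8 lane pos mm [ 37.04  -0.83 196.01] z 0.196 grip 39.8
F lane [-0.69  1.41 -0.1 ] q [ 0.37  0.48 -0.75  1.82  0.38  1.   -0.28]
turn needed (tool rotvec) [ 0.     -0.0003  0.    ]
time: 31.42
position: [0.5684, 0.1172, 0.196]
tool_rot: [1.015, 1.321, -1.015]
ft_force: [-0.0, 0.7, -0.4]
grip_width: 0.457
t 31.425 lane pos mm [ 36.02  -0.86 196.03] z 0.196 grip 39.8
F lane [ 0.69 -0.16 -0.41] q [ 0.37  0.48 -0.75  1.82  0.38  1.   -0.27]
turn needed (tool rotvec) [-0.0002  0.     -0.    ]
```

```bash
python3 -m crank '[0,0,0.2,0,0,0,40, 0,0,0.2,0,0,0,40, 0,0,0.2,0,0,0,40, 0,0,0.2,0,0,0,40, 0,0,0.2,0,0,0,40]'; python3 -m crank '[0,0,0.3,0,0,0,40, 0,0,0.3,0,0,0,40, 0,0,0.3,0,0,0,40, 0,0,0.3,0,0,0,40, 0,0,0.3,0,0,0,40]'; python3 plan.py; python3 tube.py pics/w13.png
```

```text
time: 32.05
position: [0.5686, 0.1162, 0.196]
tool_rot: [1.015, 1.321, -1.015]
ft_force: [0.3, 0.6, 0.8]
grip_width: 0.461
time: 32.67
position: [0.569, 0.1148, 0.196]
tool_rot: [1.015, 1.321, -1.015]
ft_force: [0.2, -0.0, -0.8]
grip_width: 0.461
t 32.675 lane pos mm [ 33.48  -0.82 195.99] z 0.196 grip 40.1
F lane [-0.06 -0.21 -0.78] q [ 0.38  0.48 -0.75  1.82  0.38  1.   -0.27]
turn needed (tool rotvec) [-0.0003  0.0001  0.0001]
```

View pics/w13.png

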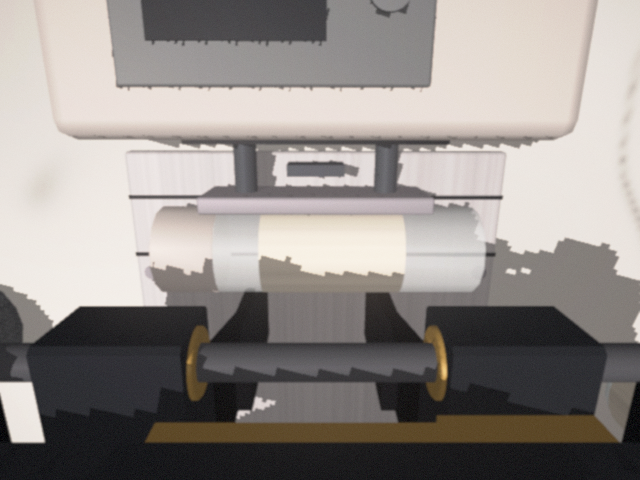

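```bash
python3 -m crank '[0,0,2,0,0,0,40, 0,0,4,0,0,0,40, 0,0,10,0,0,0,40, 0,0,15,0,0,0,40, 0,0,15,0,0,0,40]';python3 -m crank '[-20,0,0,0,0,0,40, -30,0,0,0,0,0,40, -30,0,10,0,0,0,40, -20,0,10,0,0,0,40, 0,0,0,0,0,0,40]'; python3 plan.py; python3 tube.py pics/w14.png; python3 - <<'E'
from h import *
im=ctrl.get_image("scene"); cv2.imwrite("pics/scene_end.png",cv2.resize(im[130:330,200:500,::-1],None,fx=2.6,fy=2.6)); p=np.load("lane.npy")
for x in ctrl.mark_of("scene","tube"): print(x['confidence'],x['at'],(W2L(p,ray("scene",x['at'],.022))*1000).round(1))
E
sleep 0; python3 tube.py pics/w15.png
```

```text
time: 33.45
position: [0.5812, 0.0687, 0.196]
tool_rot: [1.015, 1.321, -1.016]
ft_force: [0.8, 0.0, 0.5]
grip_width: 0.462
time: 34.08
position: [0.5869, 0.0502, 0.2981]
tool_rot: [1.017, 1.317, -1.014]
ft_force: [-0.5, 0.2, -0.3]
grip_width: 0.46
t 34.075 lane pos mm [-33.49  -1.43 298.07] z 0.2981 grip 40.0
F lane [ 0.32  0.43 -0.27] q [ 0.52  0.37 -0.79  1.72  0.28  1.17 -0.08]
turn needed (tool rotvec) [-0.0022  0.0016 -0.0034]
mark 0.75 [64.8 -1.7 22. ]
reg 0.77 c [64.7 -1.2] tilt(+y end to +x) -0.002 y range -62.4 59.3
0.83 [366.3, 210.6] [65.7  3.8 22. ]
mark 0.8 [63.1 -0.7 22. ]
reg 0.7 c [64.7 -1.5] tilt(+y end to +x) 0.004 y range -62.3 59.8
```

View pics/w14.png

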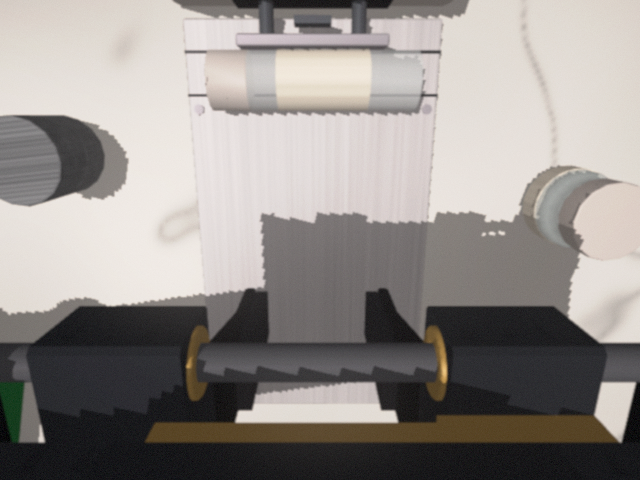

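View pics/scene_end.png

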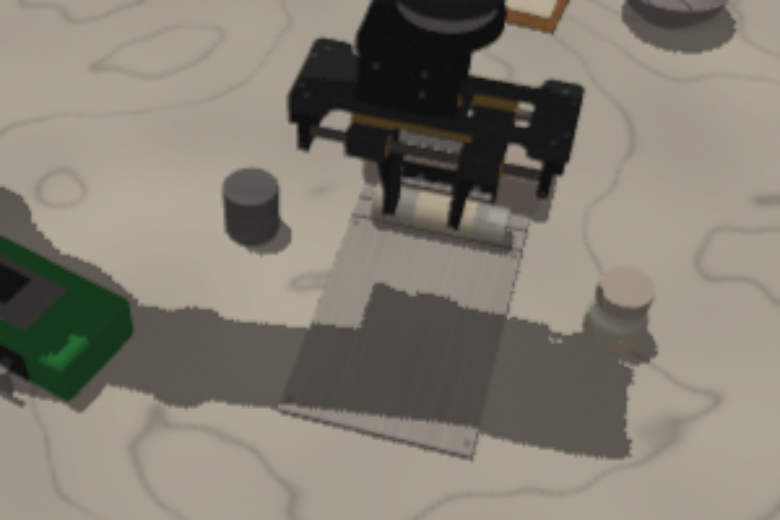

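```bash
python3 -c "
from bench import ctrl
print(ctrl.close_job(), ctrl.get_state()['time'])"
```

```text
the job is handed in; nothing more can be done
the job is handed in; nothing more can be done
```

I rolled the tube to the reader's pad, pressed it for over a second, eased off slowly, and left it at rest between the lines. I handed the job in just after 34.4 s of the 58 s allowed.

- **Rolling:** I pushed it from behind with two spread fingertips and never gripped or lifted it. It would not square up while rolling and drifted about 6 mm to +y, so partway along I nudged its cap end about 12 mm towards -y. That one push was on the end, not the side.
- **Pressing:** The pad squared the tube to within about 0.002 rad. I held it for about 4.5 s, with average readings of 5.4–6.1 N and a highest single reading of about 7 N. The force sensor has about 0.5 N of noise and about 0.4 N of offset, so the true force was probably 5–6 N. The arm's position and the pad's stiffness suggest up to 6.2 N.
- **Easing off:** I backed away at about 1.5 mm/s, and the tube stayed by the pad.
- **Final check:** Two wrist pictures put the axis at lane x 63–65 mm, with the lines at 58 and 82. The tube was within 2 mm of the middle line and square to within 0.004 rad. The scene camera put it 3.8 mm to the other side of the middle line, with the view partly blocked by the arm.
- **Bystanders:** In the last pictures the jar, the bandage roll and the green look-alike appear untouched.

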